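# Clamp a glued sandal sole with the star wheel

### The job

Lift the glued sole out of its wooden stand and stand it, long edge down, right down on the bed of the sole clamp, midway along the jaws, and let go. Then close the clamp by pushing the spokes of its star wheel round one after another until the sole is nipped firmly between the jaws but not crushed: stop when a spoke pushes back about one and two thirds times as hard as when the wheel runs free. Do not force the spokes, and leave the other things on the bench where they are.

Things in the scene. Friction and masses are not known exactly. Their poses are not given: they have to be found in the camera images.
- clamp: Sole clamp: a lying screw press of dark welded steel, bolted down. Origin: on the bench under its middle. Local y runs along the screw from the star wheel (-y end) to the fixed head plate (+y end); local x lies along the jaws; z up. Bed top 90 mm above the bench, 200 mm wide in x; jaws 220 mm long in x, tops 44 to 50 mm above the bed. Screw axis at x = 0, 125 mm above the bench.
- bed (a point): Point on the bed's top, mid-length of the jaws, about where the sole's lower edge ends up (clamp x 0, y 80 mm, z 90 mm).
- head (a point): Middle of the fixed head plate's top edge on the sole's side, 50 mm above the bed (clamp y 118 mm). In front of the plate stands a wooden packing board 44 mm high, whose face lies anywhere from y = 97 to 102 mm, differing from run to run and not measured: where the sole first nips must be felt.
- jaw_face (a point): Middle of the top edge of the moving jaw's rubber face, 49 mm above the bed; the face looks to clamp +y. The opening from it to the packing board starts 8 to 17 mm wider than the sole is thick. Past first nip the squeeze grows quickly, about 220 N per rad of wheel turn (70 N per mm of jaw travel). Good nip: 80 to 240 N (aim for 160). Above 280 N the sole is crushed.
- wheel (a joint): Star wheel angle, rad; grows as the clamp closes (top of the wheel moves to clamp +x, clockwise seen from its end), 20 mm of jaw travel per turn. At 0 and each 1.047 one spoke stands straight up. Starts at 0 to 1.25, stops at 9. Stays where left. Drag about 0.8 N m running free, plus 0.0032 N m per N of squeeze. Pushing harder than 30 N damages it.
- hub (a point): Centre of the star wheel, on the screw axis, 125 mm above the bench; travels along clamp y with the jaw. The wheel's plane is normal to clamp y. No rim: six steel spokes of 14 mm diameter, 60 degrees apart, run out from a hub of 24 mm radius to black balls of 13 mm radius centred 105 mm from the axis. They just clear the bench, so only the upper half can be worked.
- sole: Glued sandal sole, black and grey rubber layers, 28 mm thick in all, 240 mm long, 0.4 to 0.75 kg, on edge in the stand. Origin: middle of its straight lower edge. x along its length (heel -x, ball +x), y through the thickness, z up. Upper edge level at 70 mm for x -85 to +20 mm, rising to 92 mm at x = 74 mm; round ends. Grip it across the thickness by the top 16 mm, clear of the jaws.
- stand: Wooden stand fixed on the bench: base 150 x 110 x 20 mm, two lips along local x leave a slot 35 mm wide; lips' top at 50 mm. Origin: centre of its underside. The sole stands in the slot on the 20 mm base.
- jaw: The moving jaw with its back plate, guide bars, screw and star wheel (one assembly). Origin coincides with the clamp's origin when the wheel reads 0; it moves along clamp +y as the clamp closes.
- cement_tin: Bystander: rubber cement tin, 86 mm across, 110 mm tall. Origin: centre of underside.
- tub: Bystander: white plastic tub, 80 mm across, 60 mm tall.
- hammer: Bystander: hammer lying on the bench.
- screwdriver: Bystander: screwdriver lying on the bench.
- brush: Bystander: glue brush lying on the bench.
- strap_blank: Bystander: black rubber strap blank 170 x 32 x 8 mm lying on the bench.
- cut_soles: Bystander: black sole pair 240 x 92 x 28 mm lying flat on the bench.
Mind the look-alikes: they are no part of the job. Leave any pink look-alike of the sole alone.

How it is judged:
On the way:
1. the sole stands released on the clamp's bed between the jaws, not yet nipped (z of sole in the frame of clamp between 0.085 and 0.094 m and y of sole in the frame of clamp between 0.05 and 0.1 m and x of sole in the frame of clamp between -0.03 and 0.03 m and contact force between the fingers and sole below 0.1 N and contact force between jaw and sole below 30 N), for 0.2 s.
At the end, for the whole second after the job is handed in: The sole stands upright (within 0.1 rad) and along the jaws (within 0.08 rad), right down on the clamp's bed (within 5 mm), within 30 mm of the middle of the jaws, nipped by the moving jaw with 80 to 240 N, with the wheel at rest (contact force between jaw and sole between 80 and 240 N and z of sole in the frame of clamp between 0.085 and 0.095 m and x of sole in the frame of clamp between -0.03 and 0.03 m and angle between the x axis of sole and the x axis of clamp, either way round below 0.08 rad and angle between sole's own z axis and vertical below 0.1 rad and velocity of joint wheel between -0.05 and 0.05 rad/s); the robot touches nothing.
It fails at once if the sole is crushed: the moving jaw squeezes it with more than 280 N (contact force between jaw and sole above 280 N).
It fails at once if the wheel is forced: the robot loads the wheel or jaw with more than 30 N (contact force between the arm and jaw above 30 N).
It fails at once if another thing on the bench is moved by more than 30 mm (distance of any of cement_tin, tub, hammer, screwdriver, brush, strap_blank, cut_soles from where it was at the start of the episode above 0.03 m).
It also fails if it takes over 72 s, if anything falls off the work surface, if the arm or the gripper's body presses on something with over 40 N, if the wrist force passes 120 N, or if a joint passes its speed limit or range.

### The arm

A 7-joint arm with a two-finger parallel gripper is mounted at the origin on the work surface. World frame = base frame: x ahead of the robot, y to its left, z up, the work surface at z = 0. Lengths are in m, angles in rad, forces in N, time in s.
With the tool pointing down it reaches from about 0.425 to 0.975 m from the base axis. Payload 16.7 kg.
Tool frame: the origin (TCP) lies midway between the tips of the shut fingers; the grasp point (between the pads) lies 19 mm behind it; z points along the fingers, y is the line along which they close (so a half turn about z gives the same grasp; the last joint's range is limited). The gripper opens to 85 mm and grips with 20 to 120 N. Pads are 22 mm wide; open, the fingers measure 114 mm over their backs; the gripper's body (76 mm by 85 mm) begins 54 mm behind the grasp point. The pads swing forward as they close: fully open they stand 13 mm farther back than shut.
Start: joints at [1.091, 0.426, 0.074, 1.606, -0.034, 1.111, -0.067], TCP at [0.219, -0.639, 0.231] pointing down, gripper open.
Joint ranges: [-2.85, 2.85], [-0.5, 2.14], [-1.23, 1.37], [0.21, 2.46], [-1.02, 4.16], [0.16, 2.05], [-2.73, 2.73]. Speed limits (rad/s): [1.89, 1.89, 2.39, 2.39, 3.01, 3.01, 3.01].

### API

Orientations are given as [roll, pitch, yaw] about the fixed x, y, z axes, in that order (R = Rz(yaw) Ry(pitch) Rx(roll)).
In Python, from plant import movep, move_linear, set_joints, let_go, grab, dwell, ik, sense, grab_frame, camera_info, IKError, hand_in gives the robot as it stands. Calls block until the motion is done:
- movep(position, orientation): joint-space move of the TCP to a pose.
- move_linear(position, velocity=0.15, ori=None): straight line of the TCP; ori=None keeps the orientation; velocity is the mean speed in m/s.
- set_joints(angles): joint-space move.
- let_go() and grab(strength=None): open the fingers fully, or close them until they stop; strength is the grip in N (None keeps the last).
- dwell(seconds).
- ik(position, orientation): joint angles nearest the present ones, or None.
- sense(): the state.
- grab_frame(name): name is "side" or "top" or "wrist"; returns the picture (400x640x3 uint8, red, green, blue); there is no depth.
- camera_info(name): a dict with "fov_y" (degrees; the focal length in pixels is half the picture's height over the tangent of half this angle, whatever the lens; pixels are square), "cx", "cy" (the principal point, pixels), "dist_coeffs" ([k1, k2, p1, p2, k3] as OpenCV has them; the pictures are not rectified), "T" (4x4, takes a point from camera to world coordinates); the wrist camera has in their place "mount" (4x4, takes a point from camera to tool coordinates, whose origin is the TCP and whose axes are the flange's). Camera axes: x right, y up, looking along -z (the intrinsics and any distortion apply to the point x, -y, -z); pixel columns grow to the right and rows downward; lengths in m; the calibration is good to about 2 mm. A picture is of the moment at which its call begins: read the wrist's pose just before it. camera_info takes no time and is no camera call.
A pose or a line that the arm cannot do raises IKError and nothing moves.
- hand_in(): hands the job in; it is judged then, once.
The state is a dict: "time": time; "joint_positions": joint angles; "qd": joint speeds; "joint_torque": joint torques, N m; "ee_pos": TCP position; "tool_rot": TCP orientation; "wrist_force": force on the tool from outside, world axes, zero at the start; "moment": the same for the moment, N m; "finger_gap": opening from 0.0 (shut) to 1.0 (fully open); "grip_force": force on a finger pad.
Only numpy, scipy, OpenCV 4.12 (cv2) and the standard library are available. Lean on these libraries where they do the work, as an engineer would, in place of code of your own. Each camera call takes 0.05 s, during which the arm holds its last target. There are 200 camera calls.

## Working session

There is one attempt and no reset: what is moved stays moved. The work goes in short steps, each a Python script; the robot and the scene stay as the last script left them, time stands still between calls to the robot, and variables do not carry over. Pictures are saved under pics/ and viewed, at most 10 in all, crops included, and the job is handed in when it is done.

```bash
ls; mkdir -p pics; python3 - <<'E'
from plant import *
import cv2,numpy as np
for n in ["side","top"]:
    im=grab_frame(n); cv2.imwrite(f"pics/{n}0.png",im[:,:,::-1])
    print(n,camera_info(n))
print(camera_info("wrist")); print(sense())
E
```

```text
pics
side {'fov_y': 43.17217186291168, 'cx': 320.80644866882596, 'cy': 198.08864305225492, 'dist_coeffs': array([0.00173736, 0.        , 0.        , 0.        , 0.        ]), 'T': array([[-0.98253226,  0.08597137, -0.16504327,  0.24140234],
       [-0.18487409, -0.55225633,  0.81291729,  1.18492726],
       [-0.02125858,  0.82922968,  0.55850354,  0.90386871],
       [ 0.        ,  0.        ,  0.        ,  1.        ]])}
top {'fov_y': 42.394102776357414, 'cx': 309.50419656193003, 'cy': 194.93254456722514, 'dist_coeffs': array([-0.16708738,  0.        ,  0.        ,  0.        ,  0.        ]), 'T': array([[-0.02547962,  0.99105208, -0.13102121,  0.30956706],
       [-0.9994961 , -0.02277348,  0.02211154,  0.03976471],
       [ 0.01892988,  0.13151859,  0.99113295,  1.58415556],
       [ 0.        ,  0.        ,  0.        ,  1.        ]])}
{'fov_y': 62.69626829025832, 'cx': 316.4913133169777, 'cy': 192.88355501797085, 'dist_coeffs': array([-0.06921372,  0.        ,  0.        ,  0.        ,  0.        ]), 'mount': array([[ 8.12221170e-04,  9.53366666e-01,  3.01813420e-01,
         7.
[... 278 characters left out ...]
': 0.1, 'joint_positions': array([ 1.09152635,  0.42665165,  0.07384954,  1.606511  , -0.03406986,
        1.11083648, -0.06708717]), 'qd': array([-0.00064541, -0.00130352,  0.00022982, -0.0028975 ,  0.00071781,
        0.00172269, -0.00129157]), 'joint_torque': array([ 6.58440928e-03, -9.51544905e+01,  3.77058640e+00, -4.64410722e+01,
        1.95675023e-02,  6.55567899e-03,  8.81310802e-05]), 'ee_pos': array([ 0.21843474, -0.63829663,  0.23070655]), 'tool_rot': array([-3.14044966e+00,  1.04172686e-04,  3.29768756e-01]), 'wrist_force': array([ 0.34589074, -1.04146453,  0.059532  ]), 'moment': array([ 0.01065801, -0.02235338,  0.05979548]), 'grip_force': 0.0, 'finger_gap': 0.999384878850311}
```

View pics/side0.png

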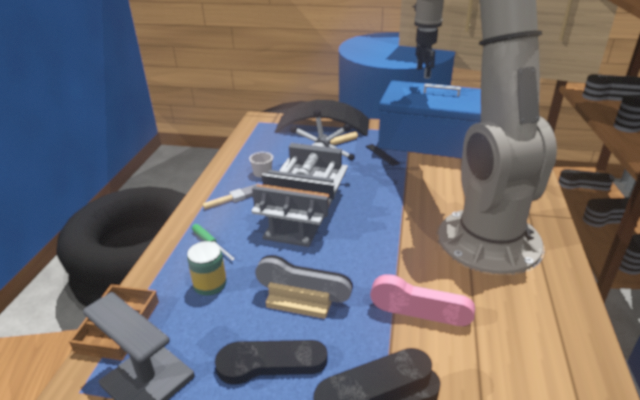

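View pics/top0.png

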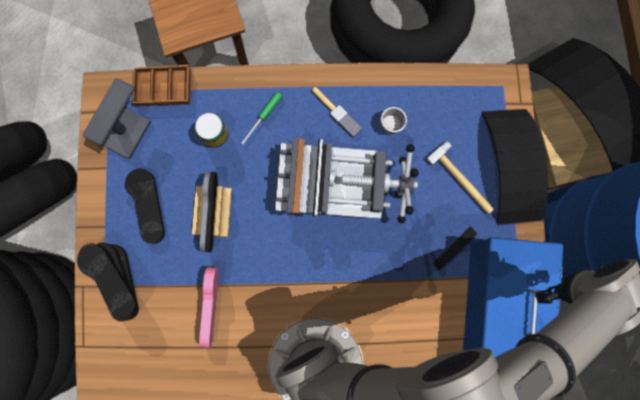

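The side view shows a black/grey sole on edge in a wooden stand at about (303,280); in the top view it is at (207,211). The candidates, in top-view pixels, are:
- **Sole in the stand (207,211):** grey and black layers, on edge in wood, so it fits the description.
- **Pink sole (207,305):** the look-alike, to be left alone.
- **Flat black soles (145,205) and (108,280):** bystanders lying on the bench.

The clamp is at about (340,180) with its wheel at about (405,185), on the world -y side. The clamp axes are therefore close to the world axes.

```bash
cat > h.py <<'E'
from plant import *
import cv2,numpy as np
from scipy.spatial.transform import Rotation as R
def ray(info,uv,T):
    f=200/np.tan(np.radians(info["fov_y"]/2))
    K=np.array([[f,0,info["cx"]],[0,f,info["cy"]],[0,0,1]])
    p=cv2.undistortPoints(np.array(uv,float).reshape(-1,1,2),K,info["dist_coeffs"]).reshape(-1,2)
    d=np.c_[p[:,0],-p[:,1],-np.ones(len(p))]@T[:3,:3].T
    return T[:3,3],d
def onz(info,uv,T,z):
    o,d=ray(info,uv,T); z=np.broadcast_to(z,len(d)); return o+d*((z-o[2])/d[:,2])[:,None]
def two(o1,d1,o2,d2):
    out=[]
    for a,b in zip(d1,d2):
        a=a/np.linalg.norm(a);b=b/np.linalg.norm(b)
        s=np.linalg.lstsq(np.c_[a,-b],o2-o1,rcond=None)[0]
        p,q=o1+a*s[0],o2+b*s[1]; out.append(np.r_[(p+q)/2,np.linalg.norm(p-q)])
    return np.array(out)
def wristT():
    s=sense(); T=np.eye(4); T[:3,:3]=R.from_euler('xyz',s["tool_rot"]).as_matrix(); T[:3,3]=s["ee_pos"]
    return T@camera_info("wrist")["mount"]
def snap(name):
    T=wristT(); im=grab_frame("wrist"); cv2.imwrite(f"pics/{name}.png",im[:,:,::-1]); np.save(f"pics/{name}.npy",T); return im
E
python3 - <<'E'
from h import *
np.set_printoptions(precision=3,suppress=True)
i=camera_info("top");T=i["T"]
print("sole top ends",onz(i,[(210,173),(203,250)],T,[.1,.1]))
print("wheel,head",onz(i,[(405,185),(283,178),(297,142),(297,213)],T,[.125,.14,.14,.14]))
s=camera_info("side")
# stand/sole rough two-view: sole centre
print(two(*ray(i,[(207,211),(405,185)],T),*ray(s,[(303,275),(322,135)],s["T"])))
print("tin,ham,tub",onz(i,[(210,130),(465,180),(393,118)],T,[.11,.02,.06]))
for p in [(.45,.25,.36),(.42,-.1,.36),(.5,-.05,.36)]:
    print(p,ik(p,[np.pi,0,0]))
a=cv2.imread("pics/top0.png")[150:270,150:270]; b=cv2.imread("pics/side0.png")[235:335,220:380]
cv2.imwrite("pics/crop.png",np.hstack([cv2.resize(a,(300,300)),cv2.resize(b,(480,300))]))
E
```

```text
sole top ends [[0.577 0.296 0.1  ]
 [0.353 0.317 0.1  ]]
wheel,head [[ 0.525 -0.269  0.125]
 [ 0.551  0.081  0.14 ]
 [ 0.654  0.04   0.14 ]
 [ 0.45   0.044  0.14 ]]
[[ 0.468  0.31   0.075  0.001]
 [ 0.523 -0.262  0.157  0.006]]
tin,ham,tub [[ 0.704  0.295  0.11 ]
 [ 0.552 -0.485  0.02 ]
 [ 0.744 -0.257  0.06 ]]
(0.45, 0.25, 0.36) [-0.875  0.057  0.257  1.8   -0.015  1.286 -2.185]
(0.42, -0.1, 0.36) [ 0.462 -0.068 -0.351  1.919 -0.024  1.286 -1.453]
(0.5, -0.05, 0.36) [ 0.37   0.068 -0.418  1.789  0.029  1.29  -1.625]
```

View pics/crop.png

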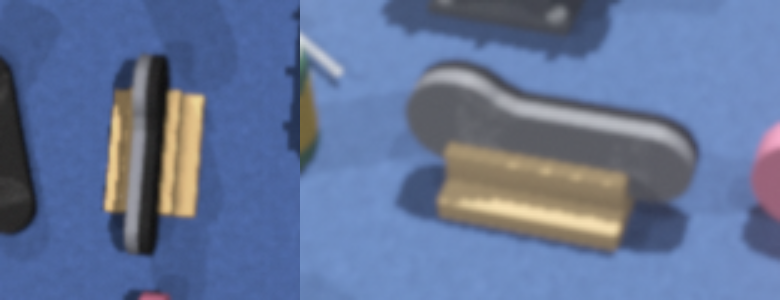

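The crop confirms it: the sole in the wooden stand has a grey layer and a black layer, and its ball end points to world +x. Next I'll take two wrist views with a baseline along y.

```bash
python3 - <<'E'
from h import *
P=[np.pi,0,0]
movep([.57,-.03,.36],P); dwell(.2); snap("wA"); print(sense()["time"],sense()["ee_pos"])
movep([.55,.17,.36],P); dwell(.2); snap("wB"); print(sense()["time"],sense()["ee_pos"],sense()["joint_positions"])
E
```

```text
2.8833 [ 0.57002991 -0.03035637  0.35992102]
3.95 [0.55030996 0.16900736 0.35996678] [ 0.04372703  0.21459321 -0.53757562  1.63771499  0.11298753  1.32042251
 -2.08421786]
```

View pics/wA.png

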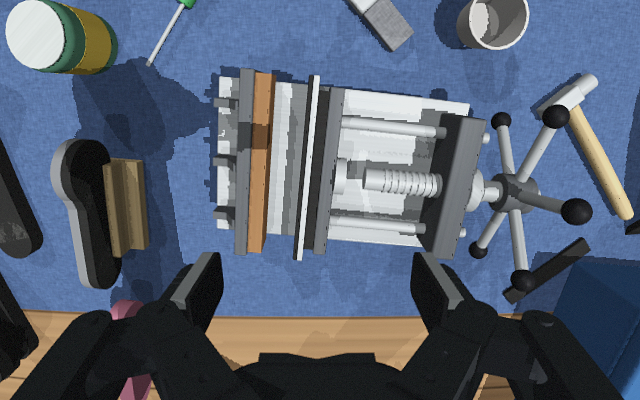

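View pics/wB.png

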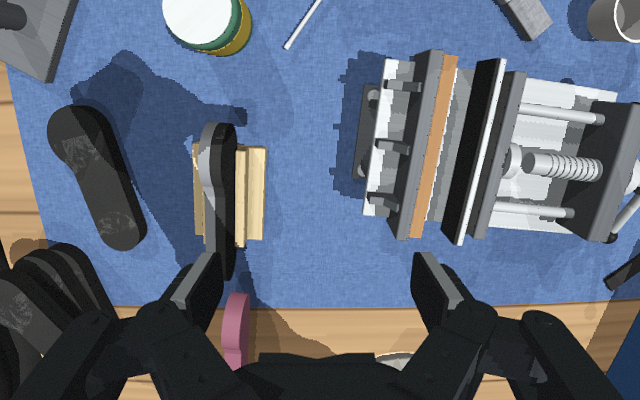

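Both views are clear. In A the wheel hub is at (510,192) with balls at (501,121), (557,117), (576,211), (523,281) and (478,250), and the sole is at (85,215). In B the jaw face is the black strip at about (480,150), the packing board is at (435,150) and the sole is at (218,190). I'll enlarge the crops to read edges.

```bash
python3 - <<'E'
from h import *
A=cv2.imread("pics/wA.png");B=cv2.imread("pics/wB.png")
c=lambda im,x,y,w,h,k:cv2.resize(im[y:y+h,x:x+w],None,fx=k,fy=k,interpolation=cv2.INTER_CUBIC)
m=np.zeros((600,800,3),np.uint8)
def put(im,x,y): 
    im=im[:600-y,:800-x]; m[y:y+im.shape[0],x:x+im.shape[1]]=im
put(c(A,40,130,120,165,2),0,0)      # 240x330
put(c(B,180,115,100,170,2),245,0)   # 200x340
put(c(B,380,40,165,210,2),450,0)    # 330x420
put(c(A,455,90,150,125,2),0,345)
put(c(A,245,60,75,60,2),305,345); put(c(A,245,210,75,60,2),305,470)
cv2.imwrite("pics/mont.png",m)
E
```

```text
(no output)
```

View pics/mont.png

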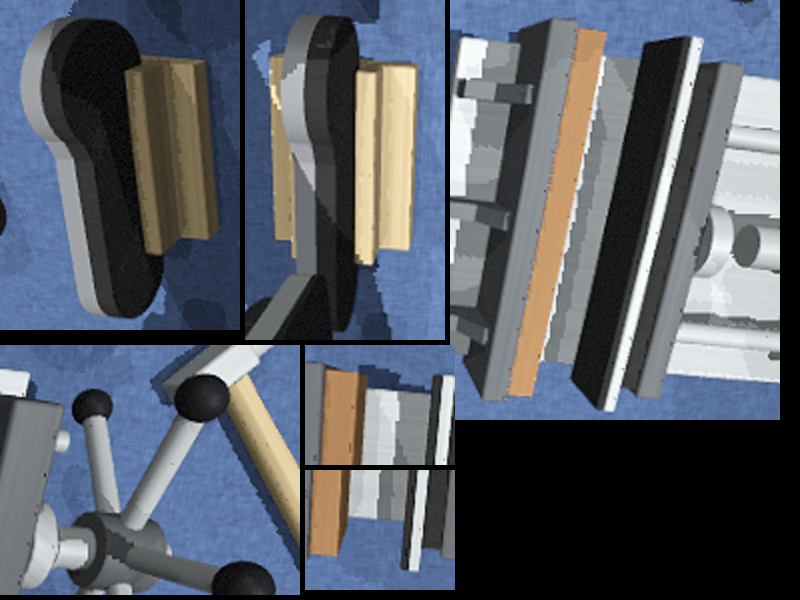

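```bash
cat > m.py <<'E'
from h import *
from scipy.optimize import brentq
np.set_printoptions(precision=4,suppress=True)
i=camera_info("wrist");TA=np.load("pics/wA.npy");TB=np.load("pics/wB.npy")
def line(n,a,b,xs,zexp):
    def f(z,full=False):
        ys=[np.polyval(np.polyfit(p[:,0],p[:,1],1),xs) for p in (onz(i,a,TA,z),onz(i,b,TB,z))]
        return ys if full else ys[0]-ys[1]
    z=brentq(f,-.1,.3); p=onz(i,b,TB,zexp); pa=onz(i,a,TA,zexp)
    print(n,"z",round(z,4),"expect",zexp,"| B pts",p[:,:2].ravel(),"yaw",np.arctan2(-(p[0]-p[1])[1],(p[0]-p[1])[0]),"| A",pa[:,:2].ravel())
line("sole y+",[(66,201),(82.5,282)],[(205.5,200),(206.5,250)],.43,.09)
line("sole y-",[(82,205),(90,275)],[(222.5,190),(223.5,250)],.43,.09)
line("board",[(271,73.5),(262.5,251.5)],[(458,56),(421,238)],.55,.134)
line("jaw",[(307.5,75.5),(293.5,259)],[(501,59),(457,245)],.55,.139)
print("sole ends B",onz(i,[(217,122)],TB,.066)," A",onz(i,[(82,137),(102.5,289)],TA,[.066,.055]))
uv=[(501,120),(556.5,116.5),(577,211),(523,281),(478,250)]
o,d=ray(i,uv,TA)
from scipy.optimize import least_squares
psi=0.  # set below from jaw yaw
b=onz(i,[(458,56),(421,238)],TB,.134);v=(b[0]-b[1])[:2];v/=np.linalg.norm(v)
n=np.array([-v[1],v[0],0]);vx=np.array([v[0],v[1],0])
def pts(c0):
    return o+d*((c0-o@n)/(d@n))[:,None]
def res(p):
    q=pts(p[0]);return np.hypot(q@vx-p[1],q[:,2]-p[2])-.105
s=least_squares(res,[-.28,.52,.125]);q=pts(s.x[0])
print("yaw",np.arctan2(v[1],v[0]),"wheel: n,x,z",s.x,"res",s.fun,"world",n*s.x[0]+vx*s.x[1])
ang=np.degrees(np.arctan2(q@vx-s.x[1],q[:,2]-s.x[2]));print("spoke deg",ang,(ang+30)%60-30)
print("hub ray",onz(i,[(512,193)],TA,.125))
E
python3 m.py
```

```text
sole y+ z 0.0887 expect 0.09 | B pts [0.4876 0.317  0.413  0.3237] yaw 0.08904491572194874 | A [0.5051 0.3179 0.375  0.3242]
sole y- z 0.1016 expect 0.09 | B pts [0.5016 0.2927 0.4132 0.2993] yaw 0.0749900595502733 | A [0.4993 0.2949 0.3877 0.3087]
board z 0.133 expect 0.134 | B pts [0.6645 0.017  0.4524 0.0381] yaw 0.09932546948644108 | A [0.6649 0.0174 0.4538 0.0366]
jaw z 0.1488 expect 0.139 | B pts [ 0.6624 -0.0285  0.4448 -0.0067] yaw 0.09949862413155652 | A [ 0.6625 -0.0217  0.4461 -0.0025]
sole ends B [[0.5882 0.2994 0.066 ]]  A [[0.5903 0.2923 0.066 ]
 [0.3396 0.3217 0.055 ]]
yaw -0.0993254694864411 wheel: n,x,z [-0.2171  0.5533  0.1289] res [ 0.0004 -0.0003 -0.0002  0.0005 -0.0005] world [ 0.529  -0.2709  0.    ]
spoke deg [ 127.8591   67.6548    8.6998  -51.5634 -111.369 ] [7.8591 7.6548 8.6998 8.4366 8.631 ]
hub ray [[ 0.5281 -0.2737  0.125 ]]
```

Measurements agree with the text:

| Quantity | Measured |
|---|---|
| Sole top edge z | 0.089 m (expected 0.090) |
| Packing board top z | 0.133 m (expected 0.134) |
| Clamp yaw | -0.0995 rad |
| Jaw opening | about 39 mm |
| Wheel circle fit | within 0.5 mm of 105 mm radius |
| Spoke angle | 8.3° past upright |

Now I'll pick up the sole.

```bash
python3 - <<'E'
from h import *
np.set_printoptions(precision=4,suppress=True)
O=[np.pi,0,-.085]
movep([.469,.306,.17],O)
move_linear([.469,.306,.0735],.12)
grab(70); s=sense(); print(s["time"],s["finger_gap"],s["grip_force"],s["ee_pos"],s["wrist_force"],s["moment"])
move_linear([.469,.306,.24],.2); s=sense(); print(s["time"],s["finger_gap"],s["grip_force"],s["ee_pos"],s["wrist_force"],s["moment"])
movep([.5595,.008,.24],[np.pi,0,-.0995]); dwell(.2); snap("held"); s=sense(); print(s["time"],s["finger_gap"],s["wrist_force"],s["moment"],s["ee_pos"])
E
```

```text
6.45 0.3091411213818957 69.18327927589417 [0.4692 0.3063 0.074 ] [-1.2941 -0.9572  7.0081] [-0.2525  0.334  -0.0645]
7.4333 0.3057952497714841 69.30659651756287 [0.4685 0.3055 0.2387] [ 0.1721  0.1619 -4.3055] [ 0.0109 -0.0039 -0.0461]
8.875 0.3079787903058066 [ 0.5293 -0.7914 -6.1849] [-0.0258  0.0173 -0.0385] [0.5595 0.0091 0.24  ]
```

View pics/held.png

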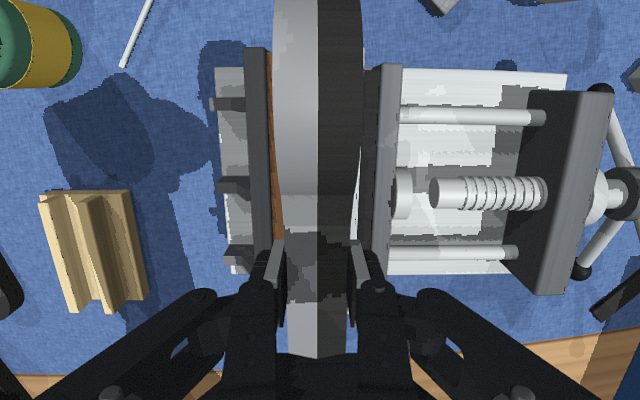

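The sole is held centred and aligned, hanging over the opening: a strip of board shows at about x=268 and a strip of jaw at about x=362. I'll lower it until I feel contact, then release.

```bash
python3 - <<'E'
from h import *
np.set_printoptions(precision=4,suppress=True)
move_linear([.5595,.008,.150],.12); dwell(.1)
f0=sense()["wrist_force"][2]; print(f0,sense()["ee_pos"],sense()["time"])
z=.150
while z>.1405:
    z-=.001; move_linear([.5595,.008,z],.03); s=sense(); df=s["wrist_force"][2]-f0
    if df>4: break
print("z",z,df,s["wrist_force"],s["ee_pos"])
let_go(); s=sense(); print(s["time"],s["wrist_force"],s["ee_pos"],s["finger_gap"])
move_linear([.5595,.008,.27],.25); 
movep([.50,-.08,.33],[np.pi,0,-.0995]); dwell(.15); snap("placed"); print(sense()["time"])
E
```

```text
-4.999962710761545 [0.56   0.0081 0.1509] 9.875
z 0.143 18.70914052920877 [-8.3544 -0.0796 13.7092] [0.5597 0.0082 0.144 ]
12.2333 [ 0.3425 -0.3275 -0.5458] [0.5595 0.008  0.143 ] 0.9978976051189732
13.65
```

View pics/placed.png

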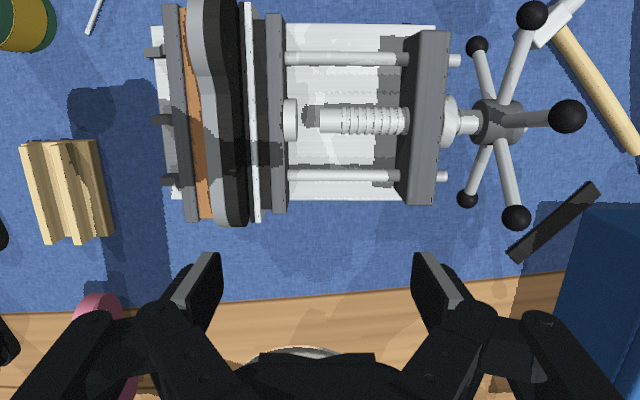

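The sole stands released and upright between the jaws: sole at (215,110), board at (195,110), jaw strip at (252,110). Next comes the wheel. The first stroke pushes the spoke at -51.5° and logs the torque.

```bash
cat > w.py <<'E'
from h import *
np.set_printoptions(precision=2,suppress=True)
c,s_=np.cos(-.0995),np.sin(-.0995); vx=np.array([c,s_,0]); n=np.array([-s_,c,0])
HU,HW,HZ,OFF=.5533,-.2171,.127,.024
O=[np.pi,0,-.0995]
def pt(u,z,th): return vx*(HU+u)+n*(HW+.02*th/360)+np.array([0,0,HZ+z])
def tip(phi,th,back=0,up=0):
    p=np.radians(phi); return pt(.105*np.sin(p)-OFF-back,.105*np.cos(p)-.008+up,th)
def phi_now():
    u=sense()["ee_pos"]@vx-HU; return np.degrees(np.arcsin((u+OFF)/.105))
def tq(bias,phi):
    s=sense(); F=-(s["wrist_force"]-bias); p=np.radians(phi)
    return (F@vx)*.105*np.cos(p)-F[2]*(.105*np.sin(p)-.013), F@vx, F[2], F@n, s["time"]
def stroke(p0,p1,th0,step=10,v=.05,pause=.1,stop=99,first=False):
    # th0: wheel turn (deg since start) when the spoke stands at p0
    if first: movep(tip(p0,th0,.008,.06),O)
    else: move_linear(tip(p0,th0,.008,.035),.25)
    move_linear(tip(p0,th0,.008),.15); dwell(.15); bias=sense()["wrist_force"]
    ph=p0; log=[]
    while ph<p1-1e-6:
        ph=min(ph+step,p1); move_linear(tip(ph,th0+ph-p0),v); dwell(pause)
        a=phi_now(); r=tq(bias,a); log.append(r[0]); print(f"cmd {ph:.1f} act {a:.1f} wheel {th0+ph-p0:.0f} tq {r[0]:.2f} Fu {r[1]:.1f} Fz {r[2]:.1f} Fw {r[3]:.1f} t {r[4]:.1f}")
        if r[0]>stop: break
    move_linear(tip(ph,th0+ph-p0,.006,.012),.15); move_linear(tip(ph,th0+ph-p0,.02,.03),.2)
    return ph,th0+ph-p0,log
E
python3 - <<'E'
from w import *
grab(40)
print(stroke(-51.5,20,0,step=12,v=.05,first=True))
snap("st1")
E
```

```text
cmd -39.5 act -43.8 wheel 12 tq 0.46 Fu 47.4 Fz -36.7 Fw -4.5 t 16.8
cmd -27.5 act -30.6 wheel 24 tq 0.38 Fu 61.7 Fz -78.0 Fw -9.9 t 17.5
cmd -15.5 act -15.5 wheel 36 tq 0.32 Fu 4.8 Fz -4.0 Fw 1.4 t 18.2
cmd -3.5 act -3.4 wheel 48 tq 0.05 Fu 0.7 Fz -1.3 Fw 1.2 t 18.9
cmd 8.5 act 8.6 wheel 60 tq 0.07 Fu 0.6 Fz -0.1 Fw 0.2 t 19.6
cmd 20.0 act 20.0 wheel 72 tq 0.14 Fu 1.3 Fz -0.5 Fw 1.0 t 20.2
(20, 71.5, [np.float64(0.4598430603599919), np.float64(0.3847515154260739), np.float64(0.3203004342372143), np.float64(0.04818512444151351), np.float64(0.06668006161702102), np.float64(0.14175576544423066)])
```

```bash
python3 - <<'E'
from h import *
grab_=grab_frame("side"); cv2.imwrite("pics/side1.png",cv2.resize(grab_[80:260,200:420],None,fx=2.2,fy=2.2)[:,:,::-1])
a=cv2.imread("pics/st1.png"); b=cv2.imread("pics/side1.png")
m=np.zeros((560,800,3),np.uint8); m[:400,:640]=a
t=cv2.resize(b,(320,262)); m[298:560,480:800]=t
cv2.imwrite("pics/m2.png",m); s=sense(); print(s["time"],s["ee_pos"],s["wrist_force"],s["finger_gap"])
E
```

```text
20.8667 [ 0.5215116  -0.26616469  0.24734165] [0.43140992 0.31716516 0.64875861] -0.0008153159254721891
```

View pics/m2.png

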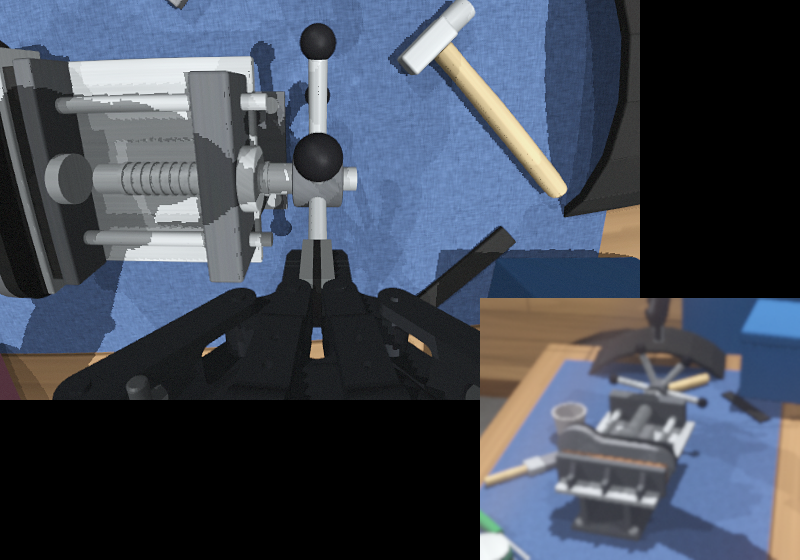

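```bash
python3 - <<'E'
from w import *
np.set_printoptions(precision=4,suppress=True)
i=camera_info("wrist")
for nm,uv in [("st1",[(318,157),(318,42),(317,95)]),("placed",[(532,15),(567,117),(516,218),(467,199),(477,47)])]:
    o,d=ray(i,uv,np.load(f"pics/{nm}.npy"))
    for w in (HW,HW+.004):
        q=o+d*((w-o@n)/(d@n))[:,None]; u=q@vx-HU; z=q[:,2]-.127
        print(nm,w,"u",u,"z",z,"r",np.hypot(u,z),"deg",np.degrees(np.arctan2(u,z)))
# in-plane check of st1: assume r=.105
T=np.load("pics/st1.npy"); o,d=ray(i,[(318,157),(318,42),(317,95)],T)
for k in d:
    k=k/np.linalg.norm(k); a=np.array([o@vx-HU,o[2]-.127]); b=np.array([k@vx,k[2]])
    r=np.roots([b@b,2*a@b,a@a-.105**2]); 
    for t in r.real: print("t",t,"deg",np.degrees(np.arctan2(a[0]+t*b[0],a[1]+t*b[1])),"w",(o+k*t)@n)
E
```

```text
st1 -0.2171 u [-0.0511  0.1603  0.0456] z [-0.3445 -0.4174 -1.5209] r [0.3482 0.4471 1.5216] deg [-171.5661  158.9967  178.282 ]
st1 -0.21309999999999998 u [0.1106 0.0399 0.0782] z [0.4688 0.4932 0.8621] r [0.4816 0.4948 0.8656] deg [13.27    4.6248  5.1848]
placed -0.2171 u [ 0.0966  0.014  -0.0826 -0.0986  0.0807] z [ 0.0409  0.1051  0.0666 -0.0362 -0.061 ] r [0.1049 0.1061 0.1061 0.105  0.1011] deg [  67.0629    7.6119  -51.097  -110.1656  127.0755]
placed -0.21309999999999998 u [ 0.0952  0.0144 -0.0802 -0.0958  0.0796] z [ 0.0474  0.1103  0.0726 -0.0281 -0.0523] r [0.1063 0.1112 0.1081 0.0999 0.0952] deg [  63.5374    7.4412  -47.837  -106.3184  123.2959]
t 0.3771855800738648 deg -178.10583215183175 w -0.21592192132215454
t 0.16997122379148966 deg 20.587654560844538 w -0.21492226663228198
t 0.26664763600487673 deg 89.64139552950992 w -0.2152634736460179
t 0.24043122722828056 deg 75.29849525837128 w -0.21514930699470863
t 0.3472579399098683 deg 141.54234000993404 w -0.21468512482152122
t 0.18461603263430848 deg 40.025759804478135 w -0.21441214438620276
```

```bash
python3 - <<'E'
from w import *
move_linear(sense()["ee_pos"]+np.array([0,0,.05]),.3)
movep([.50,-.08,.33],O); dwell(.15); snap("p2"); print(sense()["time"],sense()["ee_pos"])
a=cv2.imread("pics/placed.png",0);b=cv2.imread("pics/p2.png",0)
print("cam",np.load("pics/placed.npy")[:3,3]*1000,np.load("pics/p2.npy")[:3,3]*1000)
for nm,(x,y,w,h) in dict(head=(145,10,65,30),headlow=(150,170,60,50),backplate=(385,25,70,60),backlow=(385,150,70,60),pushplate=(265,90,40,60),jaw=(240,170,50,50),sole=(190,5,50,60)).items():
    t=a[y:y+h,x:x+w]; S=b[max(0,y-12):y+h+12,x-15:x+w+15]; r=cv2.matchTemplate(S,t,cv2.TM_CCOEFF_NORMED); _,m,_,l=cv2.minMaxLoc(r)
    print(nm,l[0]-15,l[1]-min(12,y),round(m,3))
E
```

```text
22.1667 [ 0.5  -0.08  0.33]
cam [577.95 -87.69 472.31] [577.8  -89.72 472.66]
head -2 1 0.972
headlow -1 1 0.953
backplate -2 0 0.991
backlow -2 0 0.89
pushplate -6 0 0.951
jaw -5 3 0.965
sole -3 -2 0.986
```

View pics/p2.png

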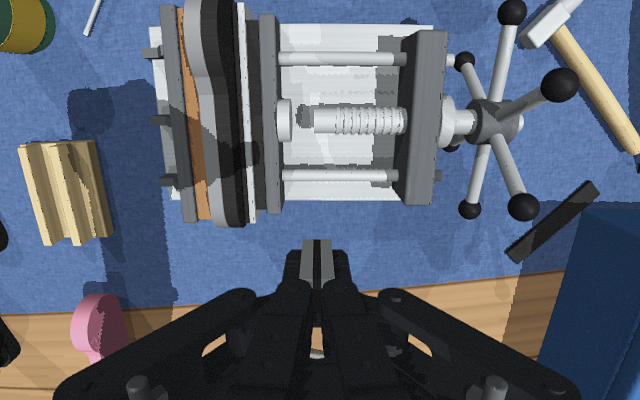

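The jaw shifted about 4 px (4 mm) against the fixed head, so the wheel did turn 72°. Spokes now stand at +20.6° and -39.4°, and the sole is still upright.

The high early forces look like a friction jam. The ball's flank rolls up along the finger while the spoke still leans far back. I'll compensate by letting the tip rise with that rolling and going slower. I also want to see whether force can be sampled during a move, testing in free air first.

```bash
python3 - <<'E'
import re
t=open('w.py').read()
t=t.replace("def tip(phi,th,back=0,up=0):\n    p=np.radians(phi);","def tip(phi,th,back=0,up=0):\n    p=np.radians(phi); up=up-.015*np.radians(25-phi);")
open('w.py','w').write(t)
E
timeout 60 python3 - <<'E'
from w import *
import threading,time
p=tip(-39.4,72,.012,.05)
th=threading.Thread(target=movep,args=(p,O)); th.start(); n_=0; L=[]
while th.is_alive() and n_<400:
    s=sense(); L.append((s["time"],*s["ee_pos"])); n_+=1; time.sleep(.005)
th.join(); L=np.array(L); print(len(L)); print(L[::max(1,len(L)//12)]); print(sense()["time"])
E
```

```text
1
[[23.03  0.43 -0.26  0.23]]
23.0333
```

```bash
python3 - <<'E'
t=open('w.py').read()
t=t.replace("if r[0]>stop: break","if r[0]>stop or np.hypot(r[1],r[2])>22: print('STOP'); break")
t=t.replace("dwell(pause)\n","pause and dwell(pause)\n")
open('w.py','w').write(t)
E
python3 - <<'E'
from w import *
print(stroke(-39.4,20.6,72,step=4,v=.03,pause=0)[:2])
E
```

```text
cmd -35.4 act -37.4 wheel 76 tq 0.70 Fu 25.0 Fz -18.1 Fw -0.6 t 24.5
STOP
(-35.4, 76.0)
```

Force can't be sampled during a move. The push picks up a downward component (Fz about -0.7 Fu) through arm coupling and high friction, and that only jams while the spoke leans back. I'll work the spokes from -15° to +45° instead, trimming z to keep Fz near zero.

```bash
cat >> w.py <<'E'
def stroke2(p0,p1,th0,step=3,v=.04,stop=99,lim=22):
    cur=sense()["ee_pos"]; st=tip(p0,th0,.010); hi=max(cur[2],HZ+.105+.02)
    move_linear([cur[0],cur[1],hi],.2); move_linear([st[0],st[1],hi],.25); move_linear(st,.15); dwell(.1); bias=sense()["wrist_force"]
    move_linear(tip(p0,th0,.003),.04)
    ph=p0-step; zo=0; a=p0
    while ph<p1-1e-6:
        ph=min(ph+step,p1); t=tip(ph,th0+ph-p0,0,zo); move_linear(t,v)
        a=phi_now(); r=tq(bias,a); print(f"{ph:.1f} act {a:.1f} wh {th0+a-p0:.0f} tq {r[0]:.2f} Fu {r[1]:.1f} Fz {r[2]:.1f} zo {zo*1e3:.1f} t {r[4]:.1f}")
        if a<10: zo=np.clip(zo-.00006*r[2],-.004,.008)
        if r[0]>stop or np.hypot(r[1],r[2])>lim: print('STOP'); break
    move_linear(tip(a,th0+a-p0,.008,zo),.15)
    return a,th0+a-p0
E
python3 - <<'E'
from w import *
print(stroke2(20.6,45,72))
E
```

```text
20.6 act 20.7 wh 72 tq 0.10 Fu 1.0 Fz -0.2 zo 0.0 t 26.9
23.6 act 23.6 wh 75 tq 0.26 Fu 2.5 Fz -0.4 zo 0.0 t 27.2
26.6 act 26.5 wh 78 tq 0.32 Fu 3.6 Fz 0.5 zo 0.0 t 27.5
29.6 act 29.4 wh 81 tq 0.38 Fu 4.9 Fz 1.9 zo 0.0 t 27.8
32.6 act 32.3 wh 84 tq 0.49 Fu 6.8 Fz 2.5 zo 0.0 t 28.1
35.6 act 35.3 wh 87 tq 0.33 Fu 6.0 Fz 3.9 zo 0.0 t 28.4
38.6 act 38.2 wh 90 tq 0.37 Fu 5.8 Fz 2.1 zo 0.0 t 28.6
41.6 act 41.1 wh 93 tq 0.35 Fu 6.5 Fz 3.0 zo 0.0 t 28.9
44.6 act 44.1 wh 95 tq 0.31 Fu 6.2 Fz 2.6 zo 0.0 t 29.2
45.0 act 44.3 wh 96 tq 0.59 Fu 8.2 Fz 0.5 zo 0.0 t 29.4
(np.float64(44.30001280069378), np.float64(95.70001280069377))
```

```bash
python3 - <<'E'
from w import *
a,t=stroke2(-15.7,45,95.7,step=4,stop=1.15); print(a,t)
E
```

```text
-15.7 act -15.8 wh 96 tq 0.15 Fu 2.1 Fz -1.5 zo 0.0 t 31.8
-11.7 act -11.9 wh 99 tq 0.51 Fu 4.3 Fz 1.9 zo 0.1 t 32.1
-7.7 act -7.8 wh 104 tq 0.38 Fu 2.8 Fz 3.2 zo -0.0 t 32.5
-3.7 act -3.8 wh 108 tq 0.39 Fu 3.2 Fz 2.9 zo -0.2 t 32.8
0.3 act 0.3 wh 112 tq 0.38 Fu 3.2 Fz 3.5 zo -0.4 t 33.1
4.3 act 4.3 wh 116 tq 0.33 Fu 3.1 Fz 1.9 zo -0.6 t 33.5
8.3 act 8.3 wh 120 tq 0.41 Fu 4.0 Fz 3.1 zo -0.7 t 33.8
12.3 act 12.3 wh 124 tq 0.33 Fu 3.5 Fz 3.0 zo -0.9 t 34.1
16.3 act 16.2 wh 128 tq 0.39 Fu 4.5 Fz 4.3 zo -0.9 t 34.4
20.3 act 20.2 wh 132 tq 0.42 Fu 5.1 Fz 3.8 zo -0.9 t 34.8
24.3 act 24.1 wh 136 tq 0.29 Fu 4.8 Fz 5.8 zo -0.9 t 35.1
28.3 act 28.1 wh 139 tq 0.38 Fu 5.7 Fz 3.9 zo -0.9 t 35.4
32.3 act 32.0 wh 143 tq 0.28 Fu 5.7 Fz 5.2 zo -0.9 t 35.7
36.3 act 36.0 wh 147 tq 0.25 Fu 5.5 Fz 4.4 zo -0.9 t 36.1
40.3 act 39.9 wh 151 tq 0.33 Fu 7.4 Fz 4.8 zo -0.9 t 36.4
44.3 act 43.9 wh 155 tq 0.27 Fu 6.8 Fz 4.0 zo -0.9 t 36.7
45.0 act 44.4 wh 156 tq 0.41 Fu 7.6 Fz 2.7 zo -0.9 t 36.9
44.375567050298564 155.77556705029855
```

```bash
cat >> w.py <<'E'
def stroke3(p0,p1,th0,base=4,stop=99,lim=22,fast=3.):
    cur=sense()["ee_pos"]; st=tip(p0,th0,.008); hi=max(cur[2],HZ+.105+.02)
    move_linear([cur[0],cur[1],hi],.2); move_linear([st[0],st[1],hi],.3); move_linear(st,.15); dwell(.1); bias=sense()["wrist_force"]
    move_linear(tip(p0,th0,.002),.04); move_linear(tip(p0+1,th0+1),.03)
    ph=p0+1; k=0; L=[]
    while ph<p1:
        if k>=base and fast: ph+=fast; move_linear(tip(ph,th0+ph-p0),.04)
        for _ in range(2): ph+=.5; move_linear(tip(ph,th0+ph-p0),.012)
        k+=1; a=phi_now(); r=tq(bias,a); L.append(r[0]); print(f"{ph:.1f} act {a:.1f} wh {th0+a-p0:.1f} tq {r[0]:.2f} Fu {r[1]:.1f} Fz {r[2]:.1f} t {r[4]:.1f}")
        if r[0]>stop or np.hypot(r[1],r[2])>lim: print('STOP'); break
    move_linear(tip(a,th0+a-p0,.008),.15)
    return a,th0+a-p0
E
python3 - <<'E'
from w import *
print(stroke3(-15.6,42,155.8,stop=1.25))
E
```

```text
-13.6 act -14.2 wh 157.2 tq 0.74 Fu 8.4 Fz -3.1 t 39.7
-12.6 act -13.2 wh 158.2 tq 0.72 Fu 8.1 Fz -2.9 t 40.2
-11.6 act -12.2 wh 159.2 tq 0.84 Fu 8.5 Fz -1.1 t 40.7
-10.6 act -11.2 wh 160.2 tq 0.76 Fu 7.6 Fz -0.5 t 41.2
-6.6 act -7.1 wh 164.3 tq 0.82 Fu 7.7 Fz 0.6 t 42.0
-2.6 act -3.1 wh 168.3 tq 0.70 Fu 6.4 Fz 1.4 t 42.8
1.4 act 1.0 wh 172.4 tq 0.70 Fu 6.2 Fz 4.3 t 43.6
5.4 act 5.0 wh 176.4 tq 0.60 Fu 5.6 Fz 4.8 t 44.4
9.4 act 9.0 wh 180.4 tq 0.72 Fu 7.2 Fz 5.7 t 45.2
13.4 act 13.0 wh 184.4 tq 0.58 Fu 6.0 Fz 3.1 t 45.9
17.4 act 16.9 wh 188.3 tq 0.72 Fu 7.8 Fz 3.4 t 46.7
21.4 act 20.9 wh 192.3 tq 0.63 Fu 7.7 Fz 5.1 t 47.5
25.4 act 24.8 wh 196.2 tq 0.70 Fu 8.9 Fz 4.8 t 48.3
29.4 act 28.7 wh 200.1 tq 0.62 Fu 8.7 Fz 4.9 t 49.1
33.4 act 32.7 wh 204.1 tq 0.65 Fu 9.3 Fz 3.9 t 49.9
37.4 act 36.6 wh 208.0 tq 0.62 Fu 9.5 Fz 3.6 t 50.6
41.4 act 40.5 wh 211.9 tq 0.71 Fu 11.0 Fz 3.1 t 51.4
45.4 act 44.3 wh 215.7 tq 0.59 Fu 10.0 Fz 2.7 t 52.2
(np.float64(44.34341534129563), np.float64(215.74341534129564))
```

```bash
sed -e 's/def stroke3/def stroke4/' -n -e '/def stroke4/,$p' w.py | sed 's/for _ in range(2): ph+=.5; move/for _ in range(1): ph+=.7; move/; s/,\.04)$/,.06)/; s/if r\[0\]>stop/base_=.76 if a<0 else .66\n        if r[0]>1.6*base_ or r[4]>67/' > add.py; cat add.py >> w.py; cat add.py | sed -n 5,15p
python3 - <<'E'
from w import *
print(stroke4(-15.7,43,215.7,base=0,fast=4.3)); print(sense()["time"])
E
```

```text
ph=p0+1; k=0; L=[]
    while ph<p1:
        if k>=base and fast: ph+=fast; move_linear(tip(ph,th0+ph-p0),.06)
        for _ in range(1): ph+=.7; move_linear(tip(ph,th0+ph-p0),.012)
        k+=1; a=phi_now(); r=tq(bias,a); L.append(r[0]); print(f"{ph:.1f} act {a:.1f} wh {th0+a-p0:.1f} tq {r[0]:.2f} Fu {r[1]:.1f} Fz {r[2]:.1f} t {r[4]:.1f}")
        base_=.76 if a<0 else .66
        if r[0]>1.6*base_ or r[4]>67 or np.hypot(r[1],r[2])>lim: print('STOP'); break
    move_linear(tip(a,th0+a-p0,.008),.15)
    return a,th0+a-p0
-9.7 act -10.2 wh 221.2 tq 0.63 Fu 6.7 Fz -2.1 t 55.0
-4.7 act -5.2 wh 226.2 tq 0.71 Fu 6.8 Fz 0.2 t 55.5
0.3 act -0.3 wh 231.1 tq 0.80 Fu 7.3 Fz 2.6 t 56.1
5.3 act 4.6 wh 236.0 tq 0.83 Fu 7.8 Fz 3.0 t 56.6
10.3 act 9.5 wh 240.9 tq 0.98 Fu 9.6 Fz 2.6 t 57.1
15.3 act 14.4 wh 245.8 tq 0.98 Fu 10.2 Fz 4.0 t 57.7
20.3 act 19.2 wh 250.6 tq 0.99 Fu 10.8 Fz 3.8 t 58.2
25.3 act 24.1 wh 255.5 tq 1.06 Fu 12.3 Fz 4.0 t 58.7
STOP
(np.float64(24.082724849450724), np.float64(255.4827248494507))
58.975
```

Torque is up about 1.6 times, and the wheel is about 30° past first nip. Both put the squeeze at roughly 115–155 N, inside the 80–240 N window. I'll back off clear and hand in.

```bash
python3 - <<'E'
from w import *
p=sense()["ee_pos"]; move_linear(p-vx*.012+np.array([0,0,.10]),.12); dwell(.3); snap("end")
s=sense(); print(s["time"],s["wrist_force"],s["ee_pos"]); print(hand_in())
E
```

```text
60.3167 [ 0.1  -0.44  0.86] [ 0.53 -0.26  0.31]
the job is handed in; nothing more can be done
None
```

The sole is nipped in the clamp at an estimated 115–155 N and the job was handed in at about 60 s, but in the first two wheel strokes the wrist sensed about 100 N and 31 N, so the 30 N wheel limit, and in the first stroke the 40 N press limit, were probably exceeded and the run may be judged failed; I also took no final picture check of the sole.

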